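# Shift the bench gear selector into fourth

## Robot

A 7-joint arm with a two-finger parallel gripper is mounted at the origin on the work surface. World frame = base frame: x ahead of the robot, y to its left, z up, the work surface at z = 0. Lengths are in m, angles in rad, forces in N, time in s.
With the tool pointing down it reaches from about 0.425 to 0.875 m from the base axis. Payload 8.4 kg.
Tool frame: the origin (TCP) lies midway between the tips of the shut fingers; the grasp point (between the pads) lies 19 mm behind it; x points along the fingers, y is the direction in which the jaws open and shut, and the axes are right-handed (so a half turn about x gives the same grasp; the last joint's range is limited). The gripper opens to 85 mm and grips with 20 to 120 N. Pads are 22 mm wide; open, the fingers measure 114 mm over their backs; the gripper's body (76 mm by 85 mm) begins 54 mm behind the grasp point. The pads swing forward as they close: fully open they stand 13 mm farther back than shut.
Start: joints at [1.183, 0.333, 0.04, 1.465, -0.013, 1.343, -0.059], TCP at [0.185, -0.623, 0.231] pointing down, gripper open.
Joint ranges: [-2.58, 2.58], [-0.38, 2.09], [-1.3, 1.39], [0.25, 2.4], [-1.5, 4.64], [0.08, 2.09], [-2.65, 2.65]. Speed limits (rad/s): [2.22, 2.22, 2.79, 2.79, 3.14, 3.14, 3.14].

## Interface

Orientations are given as a rotation vector (axis times angle).
In Python, from bench import env gives the robot as it stands. The module is installed in compiled form; this text tells all that it offers.
- The arm moves only by the shell command python3 -m handwheel 'ROWS' [FORCE]. ROWS is a JSON object of lists of equal length, an entry for each row: "slide": the shift along the tool's x, y, z each as a share of 150 mm, from -1 to 1, a list of three; "delta_rot": the turn, a rotation vector about the tool's x, y, z each as a share of 30 degrees, from -1 to 1, a list of three; "gripper": the gripper command: -1 is shut, 1 is fully open, values between are in proportion. In form: {"slide": [[dx, dy, dz], ...], "delta_rot": [[ax, ay, az], ...], "gripper": [gripper, ...]}. A call has 1 to 5 rows; each row is the pose to reach, as a shift and turn from the pose commanded when the call began, along the tool's axes at that moment; what a row does not reach only later rows make up. A row lasts 1/12 s, in which the tool goes at most 41.7 mm and 7.16 degrees, less where a joint would pass 70% of its speed; a pose out of reach is approached as far as the arm can. A call with a number of a shift or a turn outside -1 to 1 is refused whole. A call with a gripper value outside its range is refused whole. The fingers move at their own pace and stop on an object; FORCE is the grip in N (left out, the last holds). Time passes only in rows, so rows that repeat a pose let the fingers close. It gives the time, the measured TCP pose, the force and the opening at its end, in the units of the state.
- env.read_state(): the state, without advancing time (a new reading comes with each control period).
- env.capture(name): name is "scene" or "top"; returns the picture (400x640x3 uint8, blue, green, red); there is no depth.
- env.calibration(name): a dict with "mtx" (3x3 intrinsics, pixels), "R" (3x3) and "t" (3): a world point X has camera coordinates R X + t. Camera axes: x right, y down, z forward; pixel columns grow to the right and rows downward; lengths in m; the calibration is good to about 2 mm. A picture is of the moment at which its call begins. calibration takes no time and is no camera call.
- env.close_job(): hands the job in, once; it reports no verdict.
Trained networks look in the newest picture that a camera, given by its name, has taken for a name from the list of things; names that differ only in an ending like _2 or _b are one class to them, and where a whole thing is asked for, a point or a joint stands for the part that bears it (a point fixed in the world has none). Each returns a list of dicts, best first, with "p" (0 to 1); they miss things now and then, are a little off and sometimes report something else, mostly with a low value. They report only what shows in the picture. A call takes as long as a camera call.
- env.regions_of(camera, query): "region" (400x640 bool, what is visible of it).
- env.place_of(camera, query): "centre" ([x, y, z] in m, in world coordinates, good to about 4 mm: a listed point, or the origin of a listed thing).
The state is a dict: "clock": time; "joint_pos": joint angles; "qd": joint speeds; "joint_efforts": joint torques, N m; "position": TCP position; "eef_rot": TCP orientation; "force": force on the tool from outside, world axes, zero at the start; "ft_torque": the same for the moment, N m; "grip_width": finger opening in m.
Only numpy, scipy, OpenCV 4.12 (cv2) and the standard library are available. Lean on these libraries where they do the work, as an engineer would, in place of code of your own. Each camera call takes 0.05 s, during which the arm holds its last target. There are 200 camera calls.

## Task

The six-speed gear shifter of the drive-inverter rig has been left somewhere in its left-hand lane (first/second): push its knob through the gate into fourth - the middle lane, the slot on the robot's side - until it is fully home, without running it into third, fifth or sixth on the way. Push with the fingertips or the outside of the fingers only: do not take the knob or the stick between the fingers, and do not force it. Leave the things around the shifter where they are.

Things in the scene. Friction and masses are not known exactly. Their poses are not given: they have to be found in the camera images.
- shifter: Bench gear shifter, bolted down (fixed): grey steel housing 150 x 140 mm (x by y) on a dark base plate 220 x 190 x 8 mm, with a bare aluminium gate plate on top; a steel stick with a black knob stands up through its slots. Origin: centre of the base plate's underside. z up; x points away from the robot (within 0.4 rad), y to the left seen from the robot.
- gate_mid (a point): Centre of the gate plate's top face, 150 mm above the shifter's origin: the middle of the slot pattern. Slots are 14 mm wide: three parallel lanes along x at y = +24, 0 and -24 mm, each from x = -34 to +34 mm, joined at x = 0 by one neutral channel along y. The 10 mm wide lands between the lanes have rounded ends that lead the stick in. Axes as the shifter's.
- knob (a point): Centre of the black knob, a 48 mm ball tapering to the 10 mm stick below. The stick's pivot is on the shifter's z axis, 30 mm above its origin. In the shifter's frame, with t and l the joints throw and lane, the knob's centre is at x = 220 sin t, y = 220 cos t sin l, z = 30 + 220 cos t cos l (mm); its own z axis runs up the stick.
- throw (a joint): Tilt of the stick along the lanes, rad: 0 neutral, +0.22 at the stop of a far gear (first left, third middle, fifth right; +x), -0.22 at the stop of a near gear (second left, fourth middle, sixth right; -x). No spring: friction holds the stick where it is left; it takes about 3.5 to 5 N at the knob to move. More than 80 N is forcing it.
- lane (a joint): Tilt of the stick across the lanes, rad: +0.20 left lane (first/second), 0 middle lane (third/fourth), -0.20 right lane (fifth/sixth). Free to change only in the neutral channel (throw within about 0.02 of 0). Same friction as throw; play of the stick within a lane about 0.02 rad either way.
- transformer: Bystander, loose: small black open-frame transformer, 110 x 80 x 100 mm high, 1.6 kg, beside the shifter on the right. Origin: centre of its underside.
- multimeter: Bystander, loose: dark grey hand multimeter lying on its back, 180 x 86 x 50 mm high, beside the shifter on the left. Origin: centre of its underside.
- screwdriver: Bystander, loose: screwdriver with a black handle, 190 mm long, about 30 mm high, lying on the bench in front of the shifter to the right. Origin: on its underside, x along it.

How it is judged:
At the end, for the whole second after the job is handed in: The stick rests in fourth: in the middle lane (lane within 0.06 rad of 0) and fully home towards the robot (throw beyond -0.18 rad, that is within about 9 mm of the stop at the knob), at rest, and the three bystanders lie within 10 mm of where they were (value of joint throw below -0.18 rad and value of joint lane between -0.06 and 0.06 rad and velocity of joint throw between -0.05 and 0.05 rad/s and distance of each of transformer, multimeter, screwdriver from where it was at the start of the episode below 0.01 m); the robot touches nothing.
It fails at once if the stick is run into third or fifth (value of joint lane below 0.1 rad and value of joint throw above 0.12 rad).
It fails at once if the stick is run into sixth (value of joint lane below -0.1 rad and value of joint throw below -0.12 rad).
It fails at once if the knob or the stick is taken between the fingers (grasp point within 26 mm of the knob's centre, or within 10 mm of the stick below it) (distance between the grasp point and knob below 0.026 m or (x of the grasp point in the frame of knob between -0.01 and 0.01 m and y of the grasp point in the frame of knob between -0.01 and 0.01 m and z of the grasp point in the frame of knob between -0.09 and 0 m)).
It fails at once if the stick is forced (more than 80 N on it) (contact force between shifter and the fingers above 80 N or contact force between shifter and the arm above 80 N).
It fails at once if a bystander is shifted or lifted by more than 10 mm (distance of any of transformer, multimeter, screwdriver from where it was at the start of the episode above 0.01 m).
It also fails if it takes over 58 s, if anything falls off the work surface, if the arm or the gripper's body presses on something with over 40 N, if the wrist force passes 120 N, or if a joint passes its speed limit or range.

## Working session

There is one attempt and no reset: what is moved stays moved. The work goes in short steps, Python scripts to look and compute and a shell command to move; the robot and the scene stay as the last step left them, time stands still between calls to the robot, and variables do not carry over. Pictures are saved under pics/ and viewed, about 8 in all and at most 12, crops included, and the job is handed in when it is done.

```bash
mkdir -p pics
python3 - <<'E'
from bench import env
import cv2,numpy as np
s=env.read_state();print({k:np.round(s[k],3).tolist() for k in s})
for c in("scene","top"):
    cv2.imwrite(f"pics/{c}0.png",env.capture(c))
    for q in("shifter","gate_mid","knob","transformer","multimeter","screwdriver"):
        print(c,q,[(round(float(d["p"]),2),np.round(d["centre"],3).tolist()) for d in env.place_of(c,q)][:2])
E
```

```text
{'clock': 0.0, 'joint_pos': [1.183, 0.334, 0.04, 1.466, -0.013, 1.343, -0.059], 'qd': [0.001, -0.0, -0.0, -0.001, 0.001, -0.002, 0.002], 'joint_efforts': [-0.0, -65.856, 1.365, -40.556, 0.017, 0.013, 0.0], 'position': [0.185, -0.623, 0.23], 'eef_rot': [2.067, 0.302, -2.067], 'force': [0.311, 0.373, 0.089], 'ft_torque': [0.004, -0.018, -0.02], 'grip_width': 0.085}
scene shifter [(0.87, [0.566, 0.101, -0.0])]
scene gate_mid [(0.9, [0.572, 0.101, 0.15])]
scene knob [(0.75, [0.588, 0.145, 0.244])]
scene transformer [(0.61, [0.614, -0.101, 0.002])]
scene multimeter [(0.73, [0.582, 0.302, -0.002])]
scene screwdriver [(0.6, [0.402, -0.076, 0.001])]
top shifter [(0.82, [0.565, 0.1, 0.001])]
top gate_mid [(0.86, [0.566, 0.1, 0.152])]
top knob [(0.96, [0.589, 0.143, 0.243])]
top transformer [(0.61, [0.611, -0.1, -0.001]), (0.47, [0.578, 0.304, 0.002])]
top multimeter [(0.83, [0.578, 0.303, 0.003])]
top screwdriver []
```

View pics/top0.png

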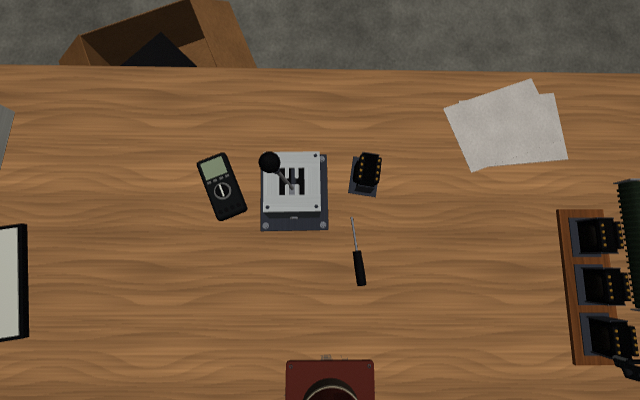

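View pics/scene0.png

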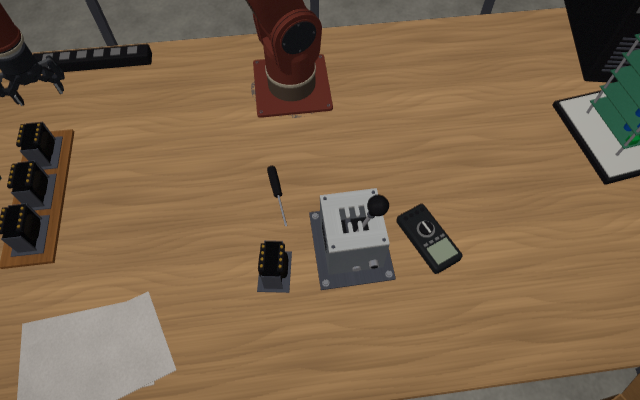

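The top view shows the knob (269,161) over the gate plate's far-left corner. The plate spans about (262..320, 152..212) and the multimeter and transformer stand on either side. So the stick is in the left lane, towards first. Next I measure the yaw from the gate plate's edges and the base plate.

```bash
cat > h.py <<'E'
from bench import env
import cv2,numpy as np
from scipy.spatial.transform import Rotation as Ro
def back(c,px,z):
    k=env.calibration(c);K,R,t=map(np.array,(k["mtx"],k["R"],k["t"]))
    d=R.T@np.linalg.solve(K,[px[0],px[1],1.]);o=-R.T@t.ravel()
    return o+d*(z-o[2])/d[2]
E
python3 - <<'E'
from h import *
for c in("top","scene"):
    im=env.capture(c);r=env.regions_of(c,"shifter")[0]["region"]
    g=cv2.cvtColor(im,cv2.COLOR_BGR2GRAY)
    m=cv2.dilate(r.astype(np.uint8),np.ones((5,5)))*(g>135).astype(np.uint8)
    m=cv2.morphologyEx(m,cv2.MORPH_OPEN,np.ones((3,3)))
    n,L,st,_=cv2.connectedComponentsWithStats(m);i=1+st[1:,4].argmax()
    p=np.argwhere(L==i)[:,::-1]
    w=np.array([back(c,q,.15)[:2] for q in p],np.float32)
    rc=cv2.minAreaRect(w);print(c,len(p),rc, np.round(cv2.boxPoints(rc),4).tolist())
    print([np.round(back(c,q,.15)[:2],3) for q in ([262,152],[320,152],[262,212],[320,212])] if c=="top" else "")
    x,y,ww,h=st[i,:4];x-=25;y-=25
    cv2.imwrite(f"pics/z_{c}.png",cv2.resize(im[y:y+h+60,x:x+ww+50],None,fx=4.5,fy=4.5,interpolation=2)) ;print(x,y)
R=Ro.from_rotvec(env.read_state()["eef_rot"]).as_matrix();print(R.round(3))
E
```

```text
top 2381 ((0.5668641924858093, 0.10014396905899048), (0.14882111549377441, 0.13852755725383759), 1.1494669914245605) [[0.491100013256073, 0.1678999960422516], [0.49390000104904175, 0.029400000348687172], [0.6425999999046326, 0.03240000084042549], [0.6399000287055969, 0.17090000212192535]]
[array([0.638, 0.174]), array([0.64, 0.03]), array([0.488, 0.17 ]), array([0.489, 0.03 ])]
238 126
scene 2427 ((0.5667789578437805, 0.09930683672428131), (0.1508072167634964, 0.13978365063667297), 1.1169548034667969) [[0.49000000953674316, 0.16769999265670776], [0.4927999973297119, 0.02800000086426735], [0.6434999704360962, 0.030899999663233757], [0.6407999992370605, 0.17069999873638153]]

296 164
[[-0.     0.285 -0.959]
 [ 0.    -0.959 -0.285]
 [-1.    -0.    -0.   ]]
```

View pics/z_top.png

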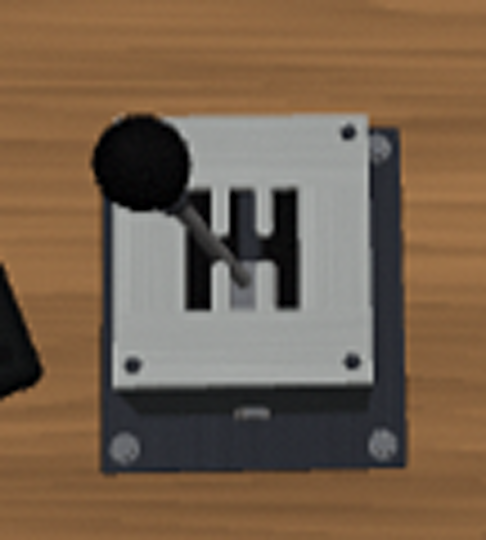

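```bash
R='"delta_rot":[[0,0,0],[0,0,0],[0,0,0],[0,0,0],[0,0,0]],"gripper":[-1,-1,-1,-1,-1]'
python3 -m handwheel '{"slide":[[-1,0,0],[-1,0,0],[-1,0,0],[-1,0,0],[-1,0,0]],"delta_rot":[[0.513,0,0],[0.513,0,0],[0.513,0,0],[0.513,0,0],[0.513,0,0]],"gripper":[-1,-1,-1,-1,-1]}' 20
python3 -m handwheel '{"slide":[[0,-1,-0.63],[0,-1,-0.63],[0,-1,-0.63],[0,-1,-0.63],[0,-1,-0.63]],"delta_rot":[[0,0,0],[0,0,0],[0,0,0],[0,0,0],[0,0,0]],"gripper":[-1,-1,-1,-1,-1]}'
```

```text
clock: 1.32
position: [0.1855, -0.6245, 0.3886]
eef_rot: [2.21, 0.012, -2.203]
force: [0.4, -0.7, -0.6]
grip_width: 0.0253
clock: 1.73
position: [0.2812, -0.4657, 0.3822]
eef_rot: [2.21, 0.031, -2.205]
force: [1.5, -0.8, 1.3]
grip_width: -0.0001
```

```bash
python3 -m handwheel '{"slide":[[0,-1,-0.63],[0,-1,-0.63],[0,-1,-0.63],[0,-1,-0.63],[0,-1,-0.63]],"delta_rot":[[0,0,0],[0,0,0],[0,0,0],[0,0,0],[0,0,0]],"gripper":[-1,-1,-1,-1,-1]}'
python3 -m handwheel '{"slide":[[0,-1,-0.63],[0,-1,-0.63],[0,-1,-0.63],[0,-1,-0.63],[0,-1,-0.63]],"delta_rot":[[0,0,0],[0,0,0],[0,0,0],[0,0,0],[0,0,0]],"gripper":[-1,-1,-1,-1,-1]}'
python3 -m handwheel '{"slide":[[0,-1,-0.63],[0,-1,-0.63],[0,-1,-0.63],[0,-1,-0.63],[0,-1,-0.63]],"delta_rot":[[0,0,0],[0,0,0],[0,0,0],[0,0,0],[0,0,0]],"gripper":[-1,-1,-1,-1,-1]}'
python3 -m handwheel '{"slide":[[0,-1,-0.63],[0,-1,-0.63],[0,-1,-0.63],[0,-1,-0.63],[0,-1,-0.63]],"delta_rot":[[0,0,0],[0,0,0],[0,0,0],[0,0,0],[0,0,0]],"gripper":[-1,-1,-1,-1,-1]}'
python3 - <<'E'
from h import *
s=env.read_state();print(Ro.from_rotvec(s["eef_rot"]).as_matrix().round(3),np.round(s["position"],4))
E
```

```text
clock: 2.15
position: [0.3718, -0.3131, 0.3819]
eef_rot: [2.209, 0.032, -2.205]
force: [0.4, -0.2, 0.3]
grip_width: -0.0001
clock: 2.57
position: [0.4622, -0.1608, 0.3816]
eef_rot: [2.21, 0.034, -2.206]
force: [-0.7, 0.7, -0.4]
grip_width: 0.0
clock: 2.98
position: [0.5526, -0.009, 0.3809]
eef_rot: [2.209, 0.034, -2.209]
force: [-0.5, 1.0, -0.1]
grip_width: -0.0004
clock: 3.4
position: [0.6433, 0.1424, 0.3792]
eef_rot: [2.207, 0.033, -2.213]
force: [0.2, 1.9, -0.3]
grip_width: -0.0
[[-0.003  0.026 -1.   ]
 [ 0.003 -1.    -0.026]
 [-1.    -0.003  0.003]] [0.6433 0.1424 0.3792]
```

```bash
python3 -m handwheel '{"slide":[[0.98,0,0],[0.98,0,0],[0.98,0,0],[0.98,0,0],[0.98,0,0]],"delta_rot":[[0,0,0],[0,0,0],[0,0,0],[0,0,0],[0,0,0]],"gripper":[-1,-1,-1,-1,-1]}'
python3 -m handwheel '{"slide":[[0,0,0.02],[0,0,0.04],[0,0,0.06],[0,0,0.08],[0,0,0.1]],"delta_rot":[[0,0,0],[0,0,0],[0,0,0],[0,0,0],[0,0,0]],"gripper":[-1,-1,-1,-1,-1]}'
python3 - <<'E'
from h import *
im=env.capture("scene");cv2.imwrite("pics/s1.png",cv2.resize(im[100:300,240:480],None,fx=3.3,fy=3))
for c in ("top","scene"):
    if c=="top": env.capture(c)
    print([(round(float(d["p"]),2),np.round(d["centre"],4)) for d in env.place_of(c,"knob")][:2])
E
```

```text
clock: 3.82
position: [0.64, 0.1344, 0.228]
eef_rot: [2.2, 0.02, -2.22]
force: [-0.1, -0.4, -0.7]
grip_width: 0.0
clock: 4.23
position: [0.6276, 0.1363, 0.236]
eef_rot: [2.214, 0.023, -2.209]
force: [-0.4, -0.2, -0.6]
grip_width: -0.0001
[]
[]
```

View pics/s1.png

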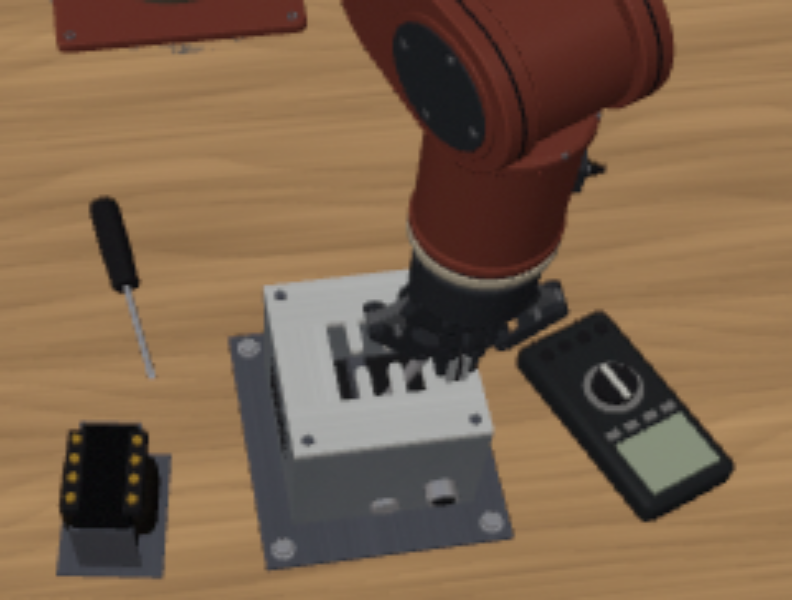

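```bash
python3 -m handwheel '{"slide":[[0,-0.05,0],[0,-0.05,0],[0,-0.05,0]],"delta_rot":[[0,0,0],[0,0,0],[0,0,0]],"gripper":[-1,-1,-1]}'
python3 -m handwheel '{"slide":[[0,0,0.02],[0,0,0.033],[0,0,0.033]],"delta_rot":[[0,0,0],[0,0,0],[0,0,0]],"gripper":[-1,-1,-1]}'
python3 -m handwheel '{"slide":[[0,0,0.02],[0,0,0.033],[0,0,0.033]],"delta_rot":[[0,0,0],[0,0,0],[0,0,0]],"gripper":[-1,-1,-1]}'
```

```text
clock: 4.68
position: [0.6271, 0.1445, 0.2343]
eef_rot: [2.211, 0.024, -2.211]
force: [0.2, -0.1, -0.3]
grip_width: -0.0003
clock: 4.93
position: [0.6224, 0.1435, 0.2345]
eef_rot: [2.213, 0.023, -2.21]
force: [2.1, 1.6, -2.1]
grip_width: 0.0003
clock: 5.18
position: [0.6175, 0.1435, 0.2351]
eef_rot: [2.213, 0.023, -2.21]
force: [3.7, 1.6, 3.7]
grip_width: -0.0003
```

```bash
python3 -m handwheel '{"slide":[[0,0,0.03],[0,0,0.06],[0,0,0.09],[0,0,0.11],[0,0,0.11]],"delta_rot":[[0,0,0],[0,0,0],[0,0,0],[0,0,0],[0,0,0]],"gripper":[-1,-1,-1,-1,-1]}'
python3 -m handwheel '{"slide":[[0,0,-0.05],[0,0,-0.15],[-0.3,0,-0.2],[-0.6,0,-0.2],[-0.8,0,-0.2]],"delta_rot":[[0,0,0],[0,0,0],[0,0,0],[0,0,0],[0,0,0]],"gripper":[-1,-1,-1,-1,-1]}'
python3 -m handwheel '{"slide":[[0,-0.25,0],[0,-0.5,0],[0,-0.6,0],[0,-0.7,0],[0,-0.7,0]],"delta_rot":[[0,0,0],[0,0,0],[0,0,0],[0,0,0],[0,0,0]],"gripper":[-1,-1,-1,-1,-1]}'
python3 - <<'E'
from h import *
im=env.capture("scene");cv2.imwrite("pics/s2.png",cv2.resize(im[150:300,300:480],None,fx=4,fy=4))
im=env.capture("top");cv2.imwrite("pics/t2.png",cv2.resize(im[120:240,200:350],None,fx=4,fy=4))
for c in ("top","scene"):
    print([(round(float(d["p"]),2),np.round(d["centre"],4)) for d in env.place_of(c,"knob")][:2])
E
```

```text
clock: 5.6
position: [0.6002, 0.1429, 0.2345]
eef_rot: [2.211, 0.022, -2.211]
force: [2.7, 0.1, 2.3]
grip_width: 0.0001
clock: 6.02
position: [0.6307, 0.1429, 0.3548]
eef_rot: [2.207, 0.021, -2.215]
force: [0.3, -0.2, 0.1]
grip_width: -0.0001
clock: 6.43
position: [0.6272, 0.2523, 0.3528]
eef_rot: [2.205, 0.028, -2.213]
force: [0.3, 0.0, 0.5]
grip_width: 0.0001
[]
[(0.93, array([0.5664, 0.1458, 0.2438]))]
```

View pics/s2.png

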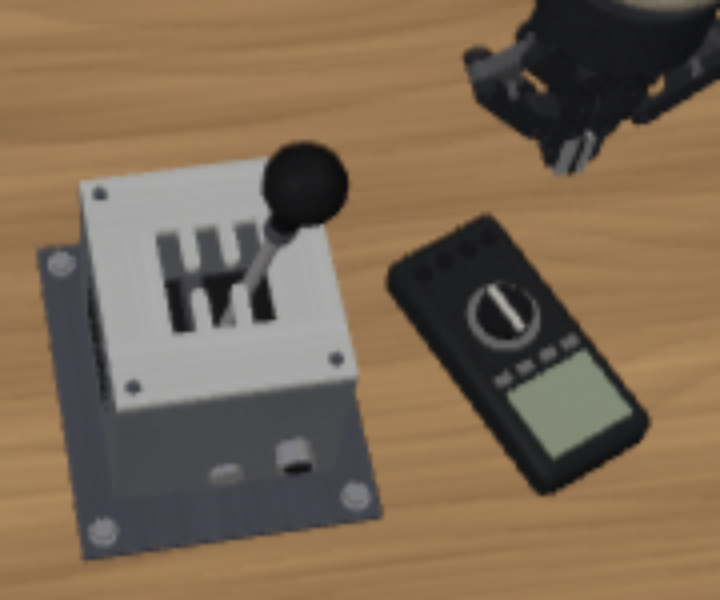

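The knob now stands in the neutral channel: the network gives x = 0.5664 and neutral is 0.566. In the picture (knob at 305,185) the stick lies in the cross channel. Next I go to its left side.

```bash
python3 -m handwheel '{"slide":[[0,0,0.2],[0,0,0.41],[0.25,0,0.41],[0.5,0,0.41],[0.73,0,0.41]],"delta_rot":[[0,0,0],[0,0,0],[0,0,0],[0,0,0],[0,0,0]],"gripper":[-1,-1,-1,-1,-1]}'
python3 -m handwheel '{"slide":[[0,0.1,0],[0,0.2,0],[0,0.3,0],[0,0.36,0],[0,0.36,0]],"delta_rot":[[0,0,0],[0,0,0],[0,0,0],[0,0,0],[0,0,0]],"gripper":[-1,-1,-1,-1,-1]}'
python3 -m handwheel '{"slide":[[0,0,0],[0,0,0]],"delta_rot":[[0,0,0],[0,0,0]],"gripper":[-1,-1]}'
```

```text
clock: 7.05
position: [0.5675, 0.2453, 0.2441]
eef_rot: [2.214, 0.019, -2.21]
force: [0.1, 0.4, 0.1]
grip_width: -0.0002
clock: 7.47
position: [0.5693, 0.1895, 0.245]
eef_rot: [2.214, 0.015, -2.213]
force: [-0.1, -0.6, -0.9]
grip_width: 0.0
clock: 7.63
position: [0.5682, 0.194, 0.2451]
eef_rot: [2.212, 0.023, -2.211]
force: [0.1, 0.4, 0.1]
grip_width: -0.0003
```

```bash
python3 -m handwheel '{"slide":[[0,0.02,0.012],[0,0.04,0.012],[0,0.04,0.012]],"delta_rot":[[0,0,0],[0,0,0],[0,0,0]],"gripper":[-1,-1,-1]}'
python3 -m handwheel '{"slide":[[0,0.02,0],[0,0.033,0],[0,0.033,0]],"delta_rot":[[0,0,0],[0,0,0],[0,0,0]],"gripper":[-1,-1,-1]}'
python3 -m handwheel '{"slide":[[0,0.02,0],[0,0.033,0],[0,0.033,0]],"delta_rot":[[0,0,0],[0,0,0],[0,0,0]],"gripper":[-1,-1,-1]}'
```

```text
clock: 7.88
position: [0.5666, 0.1871, 0.2449]
eef_rot: [2.211, 0.022, -2.211]
force: [-0.1, 1.2, 0.0]
grip_width: -0.0002
clock: 8.13
position: [0.5669, 0.1818, 0.2448]
eef_rot: [2.211, 0.021, -2.211]
force: [-0.7, -0.3, 0.6]
grip_width: -0.0
clock: 8.38
position: [0.5669, 0.178, 0.2452]
eef_rot: [2.212, 0.024, -2.211]
force: [0.1, 2.7, 1.0]
grip_width: -0.0005
```

```bash
python3 -m handwheel '{"slide":[[0,0.04,0],[0,0.08,0],[0,0.12,0],[0,0.16,0],[0,0.16,0]],"delta_rot":[[0,0,0],[0,0,0],[0,0,0],[0,0,0],[0,0,0]],"gripper":[-1,-1,-1,-1,-1]}'
python3 -m handwheel '{"slide":[[0,0.04,0],[0,0.08,0],[0,0.11,0],[0,0.11,0],[0,0.11,0]],"delta_rot":[[0,0,0],[0,0,0],[0,0,0],[0,0,0],[0,0,0]],"gripper":[-1,-1,-1,-1,-1]}'
python3 - <<'E'
from h import *
im=env.capture("scene");env.capture("top");cv2.imwrite("pics/s3.png",cv2.resize(im[150:300,300:480],None,fx=4,fy=4))
for c in ("top","scene"):
    print([(round(float(d["p"]),2),np.round(d["centre"],4)) for d in env.place_of(c,"knob")][:2])
E
```

```text
clock: 8.8
position: [0.5683, 0.1538, 0.2467]
eef_rot: [2.216, 0.024, -2.208]
force: [-0.2, 3.6, 6.1]
grip_width: -0.0001
clock: 9.22
position: [0.5681, 0.137, 0.2456]
eef_rot: [2.213, 0.023, -2.21]
force: [-0.1, 2.0, 2.9]
grip_width: 0.0
[]
[(0.96, array([0.564 , 0.1042, 0.2522])), (0.55, array([ 0.6148, -0.1003,  0.0021]))]
```

View pics/s3.png

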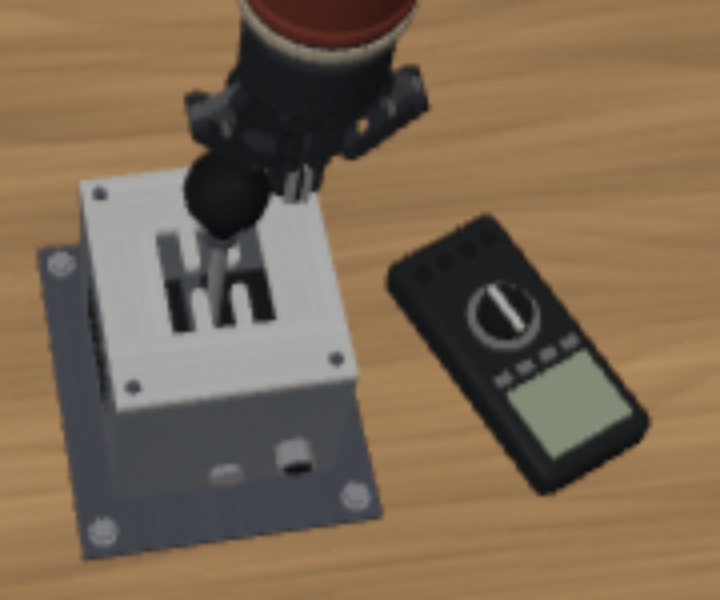

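```bash
python3 -m handwheel '{"slide":[[0,0.013,0],[0,0.013,0],[0,-0.1,0],[0,-0.25,0],[-0.2,-0.25,0]],"delta_rot":[[0,0,0],[0,0,0],[0,0,0],[0,0,0],[0,0,0]],"gripper":[-1,-1,-1,-1,-1]}'
python3 -m handwheel '{"slide":[[-0.25,0,0],[-0.5,0,0],[-0.55,0,-0.2],[-0.55,0,-0.4],[-0.55,0,-0.45]],"delta_rot":[[0,0,0],[0,0,0],[0,0,0],[0,0,0],[0,0,0]],"gripper":[-1,-1,-1,-1,-1]}'
python3 -m handwheel '{"slide":[[0,0,0],[0,0,0]],"delta_rot":[[0,0,0],[0,0,0]],"gripper":[-1,-1]}'
python3 - <<'E'
from h import *
im=env.capture("scene");env.capture("top")
for c in ("top","scene"):
    print([(round(float(d["p"]),2),np.round(d["centre"],4)) for d in env.place_of(c,"knob")][:2])
E
```

```text
clock: 9.83
position: [0.5635, 0.1765, 0.2692]
eef_rot: [2.198, 0.025, -2.22]
force: [-0.7, 0.6, 0.1]
grip_width: 0.0
clock: 10.25
position: [0.6376, 0.1733, 0.3559]
eef_rot: [2.212, 0.016, -2.213]
force: [1.5, 0.5, -0.3]
grip_width: -0.0
clock: 10.42
position: [0.634, 0.1754, 0.3559]
eef_rot: [2.208, 0.021, -2.214]
force: [-0.3, 1.1, 0.1]
grip_width: -0.0
[]
[(0.69, array([0.566 , 0.0977, 0.2505]))]
```

```bash
python3 -m handwheel '{"slide":[[0,0.25,0],[0,0.505,0],[0,0.505,0],[0.25,0.505,0],[0.5,0.505,0]],"delta_rot":[[0,0,0],[0,0,0],[0,0,0],[0,0,0],[0,0,0]],"gripper":[-1,-1,-1,-1,-1]}'
python3 -m handwheel '{"slide":[[0.2,0,0],[0.28,0,0],[0.28,0,0.05],[0.28,0,0.1],[0.28,0,0.1]],"delta_rot":[[0,0,0],[0,0,0],[0,0,0],[0,0,0],[0,0,0]],"gripper":[-1,-1,-1,-1,-1]}'
python3 -m handwheel '{"slide":[[0,0,0],[0,0,0]],"delta_rot":[[0,0,0],[0,0,0]],"gripper":[-1,-1]}'
```

```text
clock: 11.03
position: [0.6367, 0.0996, 0.2842]
eef_rot: [2.219, 0.021, -2.206]
force: [0.1, 0.8, -0.5]
grip_width: -0.0002
clock: 11.45
position: [0.6204, 0.1006, 0.2432]
eef_rot: [2.214, 0.023, -2.208]
force: [-0.1, 0.3, 0.2]
grip_width: 0.0001
clock: 11.62
position: [0.6216, 0.1, 0.2424]
eef_rot: [2.215, 0.022, -2.208]
force: [1.5, 1.0, -0.3]
grip_width: -0.0
```

```bash
python3 -m handwheel '{"slide":[[0.027,0,0.04],[0.027,0,0.08],[0.027,0,0.12],[0.027,0,0.16],[0.027,0,0.16]],"delta_rot":[[0,0,0],[0,0,0],[0,0,0],[0,0,0],[0,0,0]],"gripper":[-1,-1,-1,-1,-1]}'
python3 -m handwheel '{"slide":[[0,0,0.04],[0,0,0.07],[0,0,0.1],[0,0,0.1]],"delta_rot":[[0,0,0],[0,0,0],[0,0,0],[0,0,0]],"gripper":[-1,-1,-1,-1]}'
```

```text
clock: 12.03
position: [0.5963, 0.0993, 0.2367]
eef_rot: [2.212, 0.022, -2.21]
force: [2.2, 0.2, -1.1]
grip_width: -0.0005
clock: 12.37
position: [0.5815, 0.0989, 0.2368]
eef_rot: [2.212, 0.022, -2.21]
force: [1.8, -0.0, 1.8]
grip_width: -0.0002
```

Moving easily; continue to the stop.

```bash
python3 -m handwheel '{"slide":[[0,0,0.04],[0,0,0.08],[0,0,0.11],[0,0,0.11]],"delta_rot":[[0,0,0],[0,0,0],[0,0,0],[0,0,0]],"gripper":[-1,-1,-1,-1]}'
python3 -m handwheel '{"slide":[[0,0,0.03],[0,0,0.05],[0,0,0.05]],"delta_rot":[[0,0,0],[0,0,0],[0,0,0]],"gripper":[-1,-1,-1]}'
```

```text
clock: 12.7
position: [0.5643, 0.0985, 0.2361]
eef_rot: [2.21, 0.022, -2.212]
force: [1.3, -0.1, 0.2]
grip_width: 0.0001
clock: 12.95
position: [0.5571, 0.0983, 0.2358]
eef_rot: [2.21, 0.022, -2.212]
force: [2.7, 0.3, -1.9]
grip_width: -0.0003
```

```bash
python3 -m handwheel '{"slide":[[0,0,0.01],[0,0,0.02],[0,0,0.02]],"delta_rot":[[0,0,0],[0,0,0],[0,0,0]],"gripper":[-1,-1,-1]}'
```

```text
clock: 13.2
position: [0.5547, 0.0983, 0.2361]
eef_rot: [2.211, 0.022, -2.212]
force: [2.4, 0.3, -2.7]
grip_width: 0.0
```

```bash
python3 -m handwheel '{"slide":[[0,0,0.01],[0,0,0.015],[0,0,0.015]],"delta_rot":[[0,0,0],[0,0,0],[0,0,0]],"gripper":[-1,-1,-1]}'
python3 -m handwheel '{"slide":[[0,0,0.007],[0,0,0.007]],"delta_rot":[[0,0,0],[0,0,0]],"gripper":[-1,-1]}'
```

```text
clock: 13.45
position: [0.5528, 0.0983, 0.2362]
eef_rot: [2.212, 0.022, -2.211]
force: [5.7, 0.5, -3.5]
grip_width: -0.0002
clock: 13.62
position: [0.5523, 0.0983, 0.2362]
eef_rot: [2.213, 0.023, -2.21]
force: [7.3, 0.8, -6.4]
grip_width: 0.0001
```

Force is starting to rise at the expected stop position (TCP x ≈ 0.553). I back off, lift and check.

```bash
python3 -m handwheel '{"slide":[[0,0,-0.05],[0,0,-0.15],[0,0,-0.3],[-0.2,0,-0.35],[-0.45,0,-0.35]],"delta_rot":[[0,0,0],[0,0,0],[0,0,0],[0,0,0],[0,0,0]],"gripper":[-1,-1,-1,-1,-1]}'
python3 -m handwheel '{"slide":[[-0.25,0,0],[-0.4,-0.1,0],[-0.4,-0.35,0],[-0.4,-0.6,0],[-0.4,-0.8,0]],"delta_rot":[[0,0,0],[0,0,0],[0,0,0],[0,0,0],[0,0,0]],"gripper":[-1,-1,-1,-1,-1]}'
python3 -m handwheel '{"slide":[[0,0,0],[0,0,0],[0,0,0]],"delta_rot":[[0,0,0],[0,0,0],[0,0,0]],"gripper":[-1,-1,-1]}'
python3 - <<'E'
from h import *
im=env.capture("scene");cv2.imwrite("pics/s4.png",cv2.resize(im[120:300,240:480],None,fx=3.3,fy=3.3));env.capture("top")
for q in("knob","transformer","multimeter","screwdriver"):
  for c in ("top","scene"):
    print(q,c,[(round(float(d["p"]),2),np.round(d["centre"],4)) for d in env.place_of(c,q)][:2])
E
```

```text
clock: 14.03
position: [0.6039, 0.0984, 0.3009]
eef_rot: [2.203, 0.021, -2.22]
force: [1.0, -0.8, -0.1]
grip_width: -0.0004
clock: 14.45
position: [0.601, 0.222, 0.3644]
eef_rot: [2.211, 0.024, -2.212]
force: [0.4, 0.8, 0.1]
grip_width: -0.0003
clock: 14.7
position: [0.6018, 0.219, 0.3636]
eef_rot: [2.21, 0.022, -2.212]
force: [0.3, -0.5, -0.6]
grip_width: 0.0002
knob top []
knob scene [(0.77, array([0.515 , 0.1006, 0.2452]))]
transformer top [(0.68, array([ 0.6101, -0.0999,  0.0015]))]
transformer scene [(0.82, array([ 6.133e-01, -9.960e-02, -1.000e-04]))]
multimeter top []
multimeter scene [(0.96, array([0.5819, 0.3001, 0.0018]))]
screwdriver top [(0.7, array([ 0.4048, -0.0778,  0.0011]))]
screwdriver scene [(0.6, array([ 4.012e-01, -7.190e-02, -3.000e-04])), (0.28, array([ 0.6133, -0.1024, -0.001 ]))]
```

View pics/s4.png

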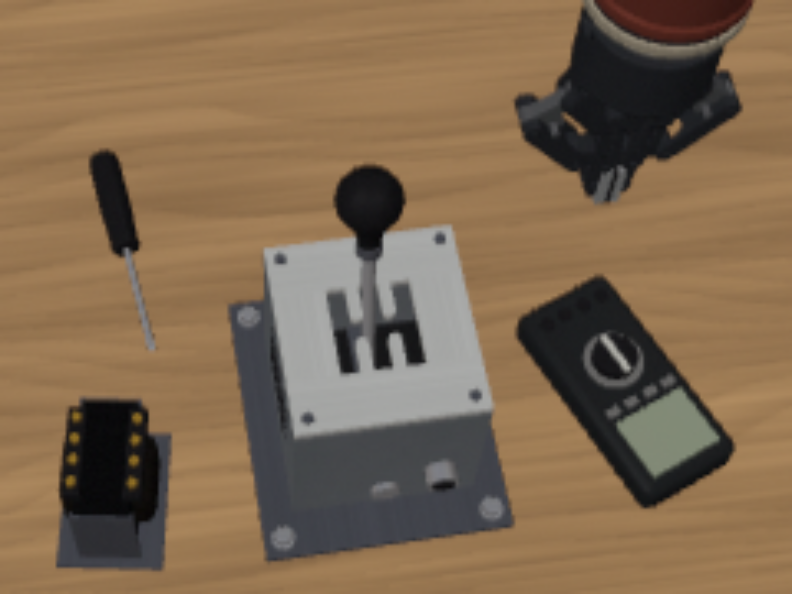

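The knob (370,200) is in the middle lane, towards the robot. Measured throw is about -0.22 to -0.23 and lane about 0. The bystanders have not moved and the hand is clear.

```bash
python3 -c "
from bench import env
print(env.close_job())"
```

```text
the job is handed in; nothing more can be done
None
```

The shifter is in fourth and the job is handed in, with about 15 s on the robot's clock. `close_job` gives no verdict.

**What I did:** I pushed with shut fingertips only:
1. From the far side, back along the left lane to neutral.
2. From the left, across into the middle lane.
3. From the far side, into fourth until the force began to rise.

**Last checks:**
- **Stick:** the scene camera put the knob at (0.515, 0.101, 0.245). That is a throw of about -0.23 rad, the stop within measuring error, with lane about 0. The final picture agrees.
- **Forces:** contact forces in the readings stayed at about 10 N or less.
- **Bystanders:** the transformer, multimeter and screwdriver read within about 5 mm of their first readings, which is near the networks' own error.
- **Hand:** it was clear of everything before I handed in.

**Missing readings:** the top camera's network missed the knob in every later check, and the multimeter in the last one. Those two results rest on the scene camera alone.

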